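# Free the top cup of a twist-lock stack and put it on the balance

## Task

Two stacks of nested twist-lock cups and a small laboratory balance stand on the worktop. Take the top cup off the orange stack by turning it about an eighth of a turn, either way, so that its hooks come free of the cup below, and lifting it straight up out of the stack, without shifting the heavy stand below. Then set the cup down upright in the middle of the balance's round pan before letting go of it, and leave the white stack as it is.

Things in the scene. Friction and masses are not known exactly. Their poses are not given: they have to be found in the camera images.
- orange_cup_grip (a point): Top orange cup (loose, 50 g, to be taken): plastic, 85 mm tall, lower 35 mm tapered and nested; above it a straight collar 54 mm across, 50 mm tall, to grip. Point: on the axis, 62 mm above the foot, 23 mm below the rim. z up. x passes through two rim tabs (9 mm wide, 6 mm out) and two hooks (26-39 mm above the foot, 38.5 mm from the axis); x starts within 27 deg of straight ahead. Close the fingers along y.
- orange_stack_rim (a point): Rest of the orange stack (loose, 1-2 kg, stays): an equal cup in a round dark steel stand, foot disc 110 mm. Point: centre of its rim, 95 mm up; x through its two rim tabs. Nested, the top cup's shoulder rests on this rim, its foot 35 mm below; its hooks catch under the tabs (2.5 mm play up, 2 mm sideways) until turned over about 20 deg either way (45 is good), then it lifts out freely.
- pan_top (a point): Centre of the upper face of the balance's flat round steel pan (104 mm across, 38 mm above the worktop). The balance is a fixed grey box 150 x 125 mm, 28 mm high, with display and keys on the side towards -x of this frame; z up. When the cup stands on the pan its grip point is 62 mm above this point.
- white_cup_grip (a point): Top cup of the white stack, equal to the orange one but for its colour, rim 145 mm above the worktop like the orange one's; point on its axis, 62 mm above its foot. It and its stand are left alone. The two stacks and the balance stand in any order from left to right, their centres at least 150 mm apart.
Things that resemble listed ones, but are neither listed nor needed, are in the scene too. Leave any blue look-alike of the part that bears orange_cup_grip alone.

How it is judged:
On the way, in this order (a step that is already met when the one before it is completed fails the run):
1. the top orange cup is turned by more than 15 degrees against the cup below while still nested in it (angle between the x axis of orange_cup_grip and the x axis of orange_stack_rim, either way round above 0.26 rad and z of orange_cup_grip in the frame of orange_stack_rim below 0.05 m and horizontal distance between orange_cup_grip and orange_stack_rim below 0.012 m), for 0.1 s.
2. the orange cup is lifted clear of the stack, its foot above the rim of the cup below, which still stands in its place (z of orange_cup_grip in the frame of orange_stack_rim above 0.065 m and distance of orange_stack_rim from where it was at the start of the episode below 0.03 m and angle between orange_stack_rim's own z axis and vertical below 0.1 rad), for 0.1 s.
3. the orange cup is lowered onto the middle of the pan while still in the gripper (z of orange_cup_grip in the frame of pan_top below 0.069 m and horizontal distance between orange_cup_grip and pan_top below 0.025 m and distance between the grasp point and orange_cup_grip below 0.028 m), for 0.1 s.
At the end, for the whole second after the job is handed in: The orange cup stands upright (within 6 degrees) on the balance's pan, its axis within 25 mm of the pan's centre; the rest of the orange stack stands upright within 30 mm of where it was, and the top white cup is within 20 mm of where it was (horizontal distance between orange_cup_grip and pan_top below 0.025 m and z of orange_cup_grip in the frame of pan_top between 0.057 and 0.067 m and angle between each of orange_cup_grip, orange_stack_rim's own z axis and vertical below 0.1 rad and distance of orange_stack_rim from where it was at the start of the episode below 0.03 m and distance of white_cup_grip from where it was at the start of the episode below 0.02 m); the robot touches nothing.
It fails at once if the rest of the orange stack is lifted off the worktop or tipped (height (world z) of orange_stack_rim above 0.11 m or angle between orange_stack_rim's own z axis and vertical above 0.3 rad).
It fails at once if the white stack is disturbed (distance of white_cup_grip from where it was at the start of the episode above 0.03 m).
It also fails if it takes over 43 s, if anything falls off the work surface, if the arm or the gripper's body presses on something with over 40 N, if the wrist force passes 120 N, or if a joint passes its speed limit or range.

## Robot

A 6-joint arm with a two-finger parallel gripper is mounted at the origin on a cart in front of the work surface, level with it; the furniture and walls round the work are solid. World frame = base frame: x ahead of the robot, y to its left, z up, the work surface at z = 0. Lengths are in m, angles in rad, forces in N, time in s.
With the tool pointing down it reaches from about 0.35 to 0.975 m from the base axis. Payload 4.9 kg.
Tool frame: the origin (TCP) lies at the very end of the fingers, on their centre line; the grasp point (between the pads) lies 19 mm behind it (tcp_to_grasp is the distance from the TCP to the grasp point, in m); z points along the fingers, y is the direction in which the jaws open and shut (so a half turn about z gives the same grasp; the last joint's range is limited). The gripper opens to 85 mm and grips with 20 to 120 N. Pads are 22 mm wide; open, the fingers measure 114 mm over their backs; the gripper's body (76 mm by 85 mm) begins 54 mm behind the grasp point. The pads swing forward as they close: fully open they stand 13 mm farther back than shut.
Start: joints at [1.002, 0.053, 1.613, -0, 1.476, -0.119], TCP at [0.272, 0.563, 0.231] pointing down, gripper open.
Joint ranges: [-3.01, 3.01], [-1.01, 2.22], [0.06, 2.58], [-1.02, 4.17], [0.09, 2.62], [-3.14, 3.14]. Speed limits (rad/s): [2.57, 2.57, 3.14, 3.14, 3.14, 3.14].

## Interface

Orientations are given as a 3x3 rotation matrix whose columns are the frame's x, y, z axes.
In Python, from workcell import * gives the robot as it stands. The module is installed in compiled form; this text tells all that it offers.
- The arm moves only by the tool apply_moves, never from a script. Its arguments are lists of equal length, an entry for each row: "claw": the closure in counts, from 0 (fully open) to 255 (shut); "delta_pos": the shift along the tool's x, y, z in cm, a list of three; "roll": the turn about the tool's z in degrees. In form: {"claw": [claw, ...], "delta_pos": [[tx, ty, tz], ...], "roll": [roll, ...]}. A call has 1 to 20 rows; each row shifts and turns the commanded pose from where the row before left it, along the tool's axes as they then stand; what a row does not reach is not made up. A row lasts 1/12 s, in which the tool goes at most 41.7 mm and 7.16 degrees, less where a joint would pass 70% of its speed; a pose out of reach is approached as far as the arm can. A call is refused whole if a number of a shift passes 4.17 or a number of a turn 7.16, either way. A call with a gripper value outside its range is refused whole. The fingers move at their own pace and stop on an object; "grip_force" is the grip in N (left out, the last holds). Time passes only in rows, so rows that do not move let the fingers close. It gives the time, the measured TCP pose, the force and the opening at its end, in the units of the state.
- sense(): the state, without advancing time (a new reading comes with each control period).
- camera(name): name is "scene" or "top" or "wrist"; returns (picture, depth): 384x512x3 uint8, blue, green, red; 384x512 float32, m along the optical axis (not along the pixel's ray), 0 where there is no reading.
- camera_params(name): a dict with "camera_matrix" (3x3 intrinsics, pixels), "R" (3x3) and "t" (3): a world point X has camera coordinates R X + t. Camera axes: x right, y down, z forward; pixel columns grow to the right and rows downward; lengths in m; the calibration is good to about 2 mm. A picture is of the moment at which its call begins: read the wrist's pose just before it. camera_params takes no time and is no camera call; for the wrist camera it gives the pose at the moment of the call.
- sign_off(): hands the job in, once; it reports no verdict.
Trained networks look in the newest picture that a camera, given by its name, has taken for a name from the list of things; names that differ only in an ending like _2 or _b are one class to them, and where a whole thing is asked for, a point or a joint stands for the part that bears it (a point fixed in the world has none). Each returns a list of dicts, best first, with "p" (0 to 1); they miss things now and then, are a little off and sometimes report something else, mostly with a low value. They report only what shows in the picture. A call takes as long as a camera call. They do not tell look-alikes from the thing itself.
- spot_in(camera, target): "box" ([centre column, centre row, width, height] in pixels, round what is visible of it).
- regions_of(camera, target): "region" (384x512 bool, what is visible of it) and "box" ([centre column, centre row, width, height] in pixels, round what is visible of it).
- tip_of(camera, target): "pixel" ([column, row] in pixels: a listed point, or the origin of a listed thing).
The state is a dict: "time_s": time; "q": joint angles; "joint_velocities": joint speeds; "effort": joint torques, N m; "eef_pos": TCP position; "tool_rot": TCP orientation; "contact_force": force on the tool from outside, world axes, zero at the start; "torque": the same for the moment, N m; "gripper_width": opening from 0.0 (shut) to 1.0 (fully open).
Only numpy, scipy, OpenCV 4.12 (cv2) and the standard library are available. Lean on these libraries where they do the work, as an engineer would, in place of code of your own. Each camera call takes 0.05 s, during which the arm holds its last target. There are 200 camera calls.

## Working session

There is one attempt and no reset: what is moved stays moved. The work goes in short steps, Python scripts to look and compute and a tool call to move; the robot and the scene stay as the last step left them, time stands still between calls to the robot, and variables do not carry over. Pictures are saved under pics/ and viewed, about 8 in all and at most 12, crops included, and the job is handed in when it is done.

Besides the shell and the picture viewer there is one more tool, called after ">>>" as name([rows], argument=value, ...), one row to a line, values as JSON. apply_moves: Moves the arm, as the interface text tells. Its arguments: {"type":"object","properties":{"claw":{"type":"array"},"delta_pos":{"type":"array"},"roll":{"type":"array"},"grip_force":{"type":"number"}},"required":["claw","delta_pos","roll"]}

```bash
mkdir -p pics; cat > h.py <<'E'
from workcell import *
import numpy as np, cv2
def world(cam,P,u,v,z):
    K,R,t=[np.array(P[k]) for k in("camera_matrix","R","t")]
    d=R.T@np.linalg.solve(K,[u,v,1]); c=-R.T@t
    return c+d*(z-c[2])/d[2]
def dep(P,u,v,d):
    K,R,t=[np.array(P[k]) for k in("camera_matrix","R","t")]
    return R.T@(np.linalg.solve(K,[u,v,1])*d-t)
E
python3 - <<'E'
from h import *
s=sense();print(s)
ims=[]
for c in("scene","top"):
    im,d=camera(c);P=camera_params(c);ims.append(im)
    np.savez(c,im=im,d=d,**{k:np.array(P[k]) for k in P if k in("camera_matrix","R","t")})
    for n,z in(("orange_cup_grip",.122),("orange_stack_rim",.095),("pan_top",.038),("white_cup_grip",.122)):
        for r in tip_of(c,n)[:3]: print(c,n,round(r["p"],2),np.round(r["pixel"]),world(c,P,*r["pixel"],z).round(3))
cv2.imwrite("pics/a.png",cv2.resize(np.hstack(ims),(800,300)))
cv2.imwrite("pics/top.png",ims[1])
E
```

```text
{'time_s': 0.0, 'q': array([ 1.00201564e+00,  5.33439670e-02,  1.61429385e+00, -1.93711204e-05,
        1.47599271e+00, -1.19022204e-01]), 'joint_velocities': array([ 5.33464680e-04, -7.21664464e-05, -2.97478015e-03, -1.04217378e-04,
        1.44928558e-03, -1.11538194e-03]), 'effort': array([-2.45037845e-03, -3.93675935e+01, -3.70174456e+01, -2.86810337e-04,
        7.08468579e-03, -1.14544201e-05]), 'eef_pos': array([0.27139741, 0.56230948, 0.2300711 ]), 'tool_rot': array([[-9.00552811e-01,  4.34745287e-01, -1.08136333e-03],
       [ 4.34746575e-01,  9.00551182e-01, -1.72741735e-03],
       [ 2.22836472e-04, -2.02574955e-03, -9.99997923e-01]]), 'contact_force': array([-1.25614716, -0.00353773,  0.16592603]), 'torque': array([0.05053035, 0.03008321, 0.0380308 ]), 'gripper_width': 0.9980125935742155}
scene orange_cup_grip 0.5 [193. 167.] [0.395 0.406 0.122]
scene orange_stack_rim 0.93 [265. 203.] [0.445 0.042 0.095]
scene pan_top 0.58 [323. 250.] [ 0.461 -0.189  0.038]
scene white_cup_grip 0.52 [227. 174.] [0.45  0.262 0.122]
top orange_cup_grip 0.86 [285. 192.] [0.445 0.051 0.122]
top orange_cup_grip 0.54 [130. 184.] [0.456 0.519 0.122]
top orange_stack_rim 0.79 [281. 192.] [0.446 0.062 0.095]
top pan_top 0.67 [361. 193.] [ 0.457 -0.194  0.038]
top white_cup_grip 0.7 [218. 190.] [0.446 0.252 0.122]
top white_cup_grip 0.23 [364. 193.] [ 0.449 -0.184  0.122]
```

View pics/a.png

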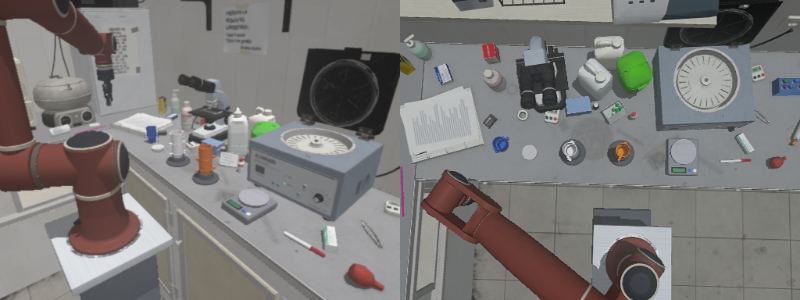

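View pics/top.png

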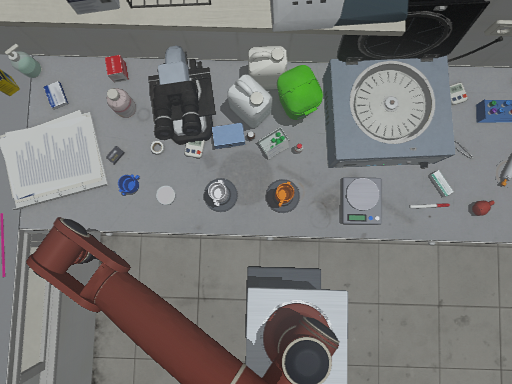

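Orange stack is at about (285,192) in the top view, the white one at (218,192), the pan at (362,195), and a blue look-alike at (128,184). I'll move above the orange stack.

>>> apply_moves([
  [-2.6, -2.8, -0.5],
  [-2.6, -2.8, -0.5],
  [-2.6, -2.8, -0.5],
  [-2.6, -2.8, -0.5],
  [-2.6, -2.8, -0.5],
  [-2.6, -2.8, -0.5],
  [-2.6, -2.8, -0.5],
  [-2.6, -2.8, -0.5],
  [-2.6, -2.8, -0.5],
  [-2.6, -2.8, -0.5],
  [-2.6, -2.8, -0.5],
  [-2.6, -2.8, -0.5],
  [-2.6, -2.8, -0.5],
  [-2.6, -2.8, -0.5],
  [0, 0, 0],
  [0, 0, 0],
  [0, 0, 0],
  [0, 0, 0],
  [0, 0, 0],
], claw=[0, 0, 0, 0, 0, 0, 0, 0, 0, 0, 0, 0, 0, 0, 0, 0, 0, 0, 0], roll=[0, 0, 0, 0, 0, 0, 0, 0, 0, 0, 0, 0, 0, 0, -6.5, -6.5, -6.5, -6.5, 0])

```text
time_s: 2.08
eef_pos: [0.4291, 0.0513, 0.3014]
tool_rot: [[-1.0, -0.005, 0.0], [-0.005, 1.0, -0.0], [-0.0, -0.0, -1.0]]
contact_force: [1.2, -0.0, -0.3]
gripper_width: 1.003
```

```bash
cat > look.py <<'E'
from h import *
import sys
s=sense();P=camera_params("wrist");im,d=camera("wrist")
print(s["eef_pos"].round(4),s["tool_rot"].round(3).tolist(),s["q"].round(2),s["time_s"])
np.savez(sys.argv[1],im=im,d=d,K=P["camera_matrix"],R=P["R"],t=P["t"])
for n,z in(("orange_cup_grip",.122),("orange_stack_rim",.095),("pan_top",.038),("white_cup_grip",.122)):
    for r in tip_of("wrist",n)[:2]: print(n,round(r["p"],2),np.round(r["pixel"]),world("wrist",P,*r["pixel"],z).round(4))
cv2.imwrite(f"pics/{sys.argv[1]}.png",im)
E
python3 look.py w1
```

```text
[0.4291 0.0513 0.3014] [[-1.0, -0.005, 0.0], [-0.005, 1.0, -0.0], [-0.0, -0.0, -1.0]] [-0.05 -0.46  1.94  0.    1.66 -1.63] 2.0833
orange_cup_grip 0.98 [256. 181.] [0.4467 0.0552 0.122 ]
pan_top 0.74 [ 88. 171.] [ 0.4546 -0.2013  0.038 ]
white_cup_grip 0.77 [422. 181.] [0.4451 0.2589 0.122 ]
```

View pics/w1.png

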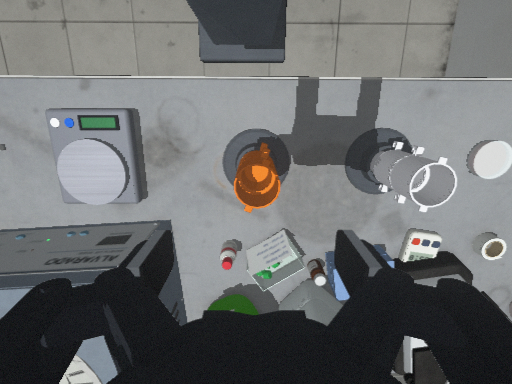

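The wrist view shows the orange cup at (258,182), with one tab near (248,208), and the pan at (92,172). Next I'll get the rim circle, tab angle and pan centre from depth.

```bash
cat > fit.py <<'E'
from h import *
import sys
from scipy.optimize import least_squares
f=np.load(sys.argv[1]+".npz");im,d,K,R,t=[f[k] for k in("im","d","K","R","t")]
v,u=np.mgrid[:384,:512]
X=(np.stack([(u-K[0,2])/K[0,0]*d,(v-K[1,2])/K[1,1]*d,d],-1)-t)@R
hsv=cv2.cvtColor(im,cv2.COLOR_BGR2HSV)
org=(hsv[...,0]<22)&(hsv[...,1]>130)&(hsv[...,2]>60)&(d>0)
p=X[org]
print("orange n",len(p),"z pct",np.percentile(p[:,2],[1,50,99]).round(4))
zt=np.percentile(p[:,2],99)
q=p[p[:,2]>zt-.006]
def circ(q,r):
    c=np.median(q[:,:2],0)
    return least_squares(lambda c:np.hypot(*(q[:,:2]-c).T)-r,c,loss="soft_l1",f_scale=.001).x
c=circ(q,.026);rr=np.hypot(*(q[:,:2]-c).T);print("rim centre",c.round(4),"r pct",np.percentile(rr,[5,50,95]).round(4),len(q))
def ang(sel,name):
    e=p[sel][:,:2]-c; a=np.degrees(np.arctan2(e[:,1],e[:,0]))
    h,_=np.histogram(a,np.arange(-180,181,10)); print(name,len(e),{int(k*10-180):int(n) for k,n in enumerate(h) if n})
    if len(e): print("  axis deg",np.degrees(np.angle(np.mean(np.exp(2j*np.radians(a))))/2).round(1))
r=np.hypot(*(p[:,:2]-c).T)
ang((r>.029)&(r<.036)&(p[:,2]>zt-.012),"top tabs")
ang((r>.030)&(r<.045)&(p[:,2]>.05)&(p[:,2]<.105),"low (hooks, lower tabs)")
pan=(d>0)&(abs(X[...,2]-.038)<.004)&(hsv[...,1]<60)&(X[...,1]<-.1)&(X[...,1]>-.3)&(X[...,0]<.55)
m=X[pan]
if len(m)>100:
    (cx,cy),rd=cv2.minEnclosingCircle(m[:,:2].astype(np.float32)); print("pan",m[:,:2].mean(0).round(4),cx,cy,rd,m[:,2].mean())
E
python3 fit.py w1
python3 -c "
import cv2;im=cv2.imread('pics/w1.png')[110:230,190:330];cv2.imwrite('pics/w1c.png',cv2.resize(im,None,fx=5,fy=5,interpolation=cv2.INTER_CUBIC))"
```

```text
orange n 2234 z pct [0.0206 0.1    0.1468]
rim centre [0.4454 0.0554] r pct [0.0244 0.0257 0.0313] 427
top tabs 55 {-30: 13, -20: 15, 150: 13, 160: 14}
  axis deg -19.5
low (hooks, lower tabs) 66 {150: 28, 160: 38}
  axis deg -18.8
pan [ 0.4579 -0.1963] 0.5005170702934265 -0.18916290998458862 0.09621994942426682 0.038848303384659666
```

View pics/w1c.png

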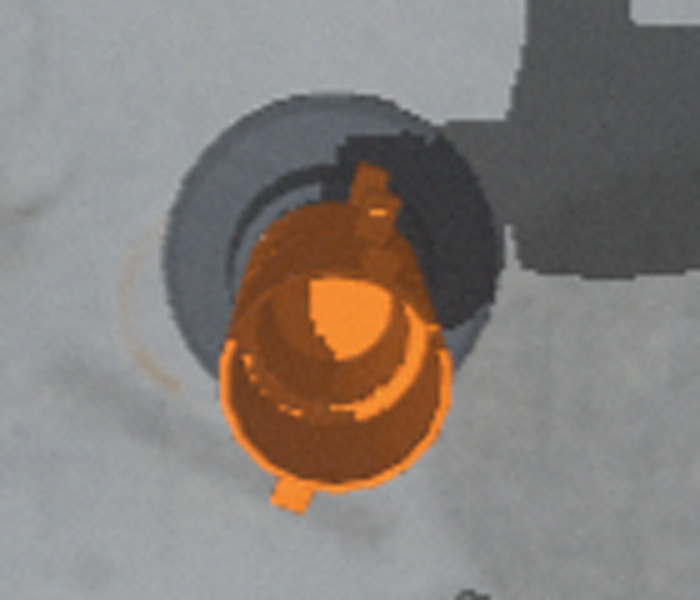

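The cup axis is at (0.4455, 0.0555), its x axis at −19.5° and its rim at 0.146. I'll align, descend and grip.

>>> apply_moves([
  [-1.64, 0.41, 0],
  [0, 0, 0],
  [0, 0, 0],
  [0, 0, 0],
  [0, 0, 3],
  [0, 0, 3.5],
  [0, 0, 3.5],
  [0, 0, 3.5],
  [0, 0, 3.5],
  [0, 0, 2.6],
  [0, 0, 0],
], claw=[0, 0, 0, 0, 0, 0, 0, 0, 0, 0, 0], roll=[0, 6.5, 6.5, 6.5, 0, 0, 0, 0, 0, 0, 0], grip_force=40)

```text
time_s: 3.25
eef_pos: [0.4406, 0.056, 0.0988]
tool_rot: [[-0.944, 0.331, -0.012], [0.331, 0.944, 0.001], [0.012, -0.004, -1.0]]
contact_force: [-0.2, 0.4, -0.0]
gripper_width: 1.003
```

>>> apply_moves([
  [0, 0, 0],
  [0, 0, 0],
  [0, 0, 0],
  [0, 0, 0],
  [0, 0, 0],
  [0, 0, 0],
  [0, 0, 0],
  [0, 0, 0],
  [0, 0, 0],
  [0, 0, 0],
], claw=[90, 90, 90, 90, 90, 90, 90, 90, 90, 90], roll=[0, 0, 0, 0, 0, 0, 0, 0, 0, 0])

```text
time_s: 4.08
eef_pos: [0.4455, 0.0558, 0.1053]
tool_rot: [[-0.944, 0.33, -0.0], [0.33, 0.944, 0.0], [0.0, 0.0, -1.0]]
contact_force: [0.2, -0.1, 1.1]
gripper_width: 0.649
```

>>> apply_moves([
  [0, 0, 0],
  [0, 0, 0],
  [0, 0, 0],
  [0, 0, 0],
  [0, 0, 0],
  [0, 0, 0],
], claw=[120, 150, 255, 255, 255, 255], roll=[0, 0, 0, 0, 0, 0], grip_force=40)

```text
time_s: 4.58
eef_pos: [0.4457, 0.0557, 0.1057]
tool_rot: [[-0.944, 0.33, 0.0], [0.33, 0.944, -0.0], [-0.0, 0.0, -1.0]]
contact_force: [-0.5, 0.8, 5.4]
gripper_width: 0.632
```

Gripped at 53.7 mm. I'll relieve the push slightly and turn about 44°.

>>> apply_moves([
  [0, 0, -0.1],
  [0, 0, 0],
  [0, 0, 0],
  [0, 0, 0],
  [0, 0, 0],
  [0, 0, 0],
  [0, 0, 0],
  [0, 0, 0],
  [0, 0, 0],
  [0, 0, 0],
  [0, 0, 0],
  [0, 0, 0],
  [0, 0, 0],
], claw=[255, 255, 255, 255, 255, 255, 255, 255, 255, 255, 255, 255, 255], roll=[0, -4, -4, -4, -4, -4, -4, -4, -4, -4, -4, -4, 0])

```text
time_s: 5.67
eef_pos: [0.4451, 0.0556, 0.1057]
tool_rot: [[-0.908, -0.419, -0.001], [-0.419, 0.908, -0.0], [0.001, 0.0, -1.0]]
contact_force: [-0.1, -0.6, 0.8]
gripper_width: 0.634
```

```bash
python3 look.py w2; python3 fit.py w2; python3 -c "
from workcell import *
print(sense()['torque'])"
```

```text
[0.4451 0.0556 0.1057] [[-0.908, -0.419, -0.001], [-0.419, 0.908, -0.0], [0.001, 0.0, -1.0]] [-0.04 -0.28  2.13 -0.    1.29 -2.05] 5.6667
orange_cup_grip 0.81 [254. 247.] [0.445  0.0564 0.122 ]
orange n 13742 z pct [0.0495 0.1199 0.1467]
rim centre [0.4448 0.056 ] r pct [0.024  0.0254 0.0299] 2568
top tabs 182 {-170: 38, -160: 110, -150: 34}
  axis deg 24.8
low (hooks, lower tabs) 351 {-170: 45, -160: 177, -150: 39, 150: 28, 160: 60, 170: 2}
  axis deg 15.6
pan [ 0.5073 -0.1266] 0.4869103729724884 -0.12584657967090607 0.058758459985256195 0.037979587335008176
[ 0.00340159 -0.030979   -0.00678308]
```

View pics/w2.png

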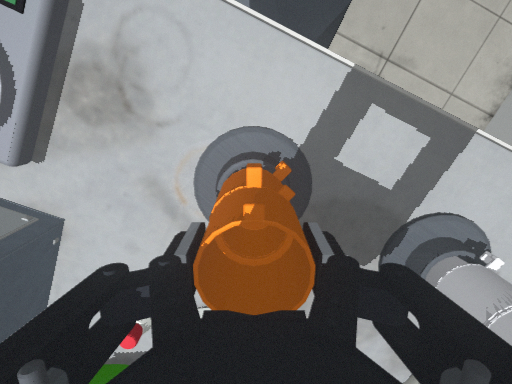

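The top tab is now at +25° and the lower tab at −20°, so the hooks are free. I'll lift straight up and then go halfway towards the pan.

>>> apply_moves([
  [0, 0, -0.5],
  [0, 0, -1],
  [0, 0, -1.5],
  [0, 0, -2],
  [0, 0, -2],
  [0, 0, -2.5],
  [0, 0, -2.5],
  [0, 0, 0],
  [1.2, -2.9, 0],
  [1.2, -2.9, 0],
  [1.2, -2.9, 0],
  [1.2, -2.9, 0],
  [0, 0, 0],
], claw=[255, 255, 255, 255, 255, 255, 255, 255, 255, 255, 255, 255, 255], roll=[0, 0, 0, 0, 0, 0, 0, 0, 0, 0, 0, 0, 0])

```text
time_s: 7.0
eef_pos: [0.4502, -0.0737, 0.2264]
tool_rot: [[-0.911, -0.413, -0.0], [-0.413, 0.911, -0.002], [0.001, -0.002, -1.0]]
contact_force: [-0.0, -0.1, -0.3]
gripper_width: 0.633
```

```bash
python3 look.py w3; python3 fit.py w3; python3 - <<'E'
from h import *
im,d=camera("top");P=camera_params("top")
for n,z in(("orange_stack_rim",.095),("pan_top",.038),("white_cup_grip",.122)):
    for r in tip_of("top",n)[:2]: print(n,round(r["p"],2),np.round(r["pixel"]),world("top",P,*r["pixel"],z).round(4))
for cam,q in (("top",0),("wrist",0)):
  P=camera_params(cam)
  for r in regions_of(cam,"pan_top")[:2]: print(cam,r["p"],r["box"],world(cam,P,*r["box"][:2],.038).round(4))
E
```

```text
[ 0.4502 -0.0737  0.2264] [[-0.911, -0.413, -0.0], [-0.413, 0.911, -0.002], [0.001, -0.002, -1.0]] [-0.32 -0.37  2.   -0.    1.51 -2.32] 7.0
orange_cup_grip 0.96 [252. 248.] [ 0.512  -0.0472  0.122 ]
orange n 15409 z pct [0.0296 0.2355 0.2673]
rim centre [ 0.45   -0.0732] r pct [0.024  0.0254 0.0301] 2576
top tabs 180 {-170: 42, -160: 105, -150: 32, 90: 1}
  axis deg 24.6
low (hooks, lower tabs) 0 {}
pan [ 0.4582 -0.1973] 0.4975530803203583 -0.1845504641532898 0.09427274018526077 0.038866023145059686
orange_stack_rim 0.61 [285. 195.] [0.4388 0.05   0.095 ]
pan_top 0.56 [361. 195.] [ 0.4505 -0.1923  0.038 ]
pan_top 0.38 [335. 187.] [ 0.4737 -0.1104  0.038 ]
white_cup_grip 0.64 [217. 189.] [0.4481 0.257  0.122 ]
top 0.83 [363.6, 206.6, 41.9, 36.1] [ 0.414 -0.202  0.038]
wrist 0.66 [168.4, 105.4, 136.9, 152.1] [ 0.427  -0.1892  0.038 ]
```

View pics/w3.png

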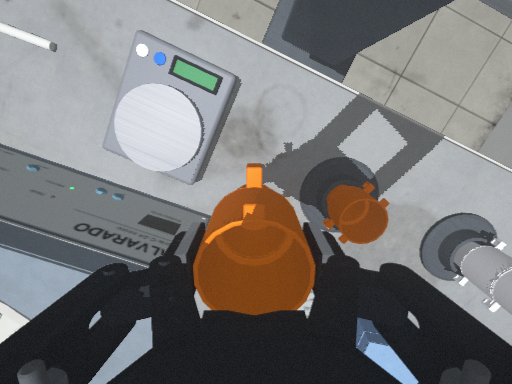

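The cup is out, the lower stack still stands, and the pan shows at about (157,127) as a full circle. I'll fit it.

```bash
python3 - <<'E'
from h import *
f=np.load("w3.npz");im,d,K,R,t=[f[k] for k in("im","d","K","R","t")]
P=dict(camera_matrix=K,R=R,t=t)
print(world(0,P,157.5,127.5,.038))
v,u=np.mgrid[:384,:512]
X=(np.stack([(u-K[0,2])/K[0,0]*d,(v-K[1,2])/K[1,1]*d,d],-1)-t)@R
m=((abs(X[...,2]-.038)<.005)&(d>0)).astype(np.uint8)
n,L,S,C=cv2.connectedComponentsWithStats(m);i=L[127,157];e=X[L==i]
print(S[i],e.mean(0),cv2.minEnclosingCircle(e[:,:2].astype(np.float32)))
c=np.array([.458,-.1973]);print(R.shape)
T=np.array(sense()["tool_rot"]);pos=sense()["eef_pos"]
print((T.T@(np.r_[e.mean(0)[:2],pos[2]]-pos)*100).round(2))
E
```

```text
[ 0.45538168 -0.19764421  0.038     ]
[ 114   83   87   89 5994] [ 0.45522818 -0.19779903  0.03887005] ((0.4569337069988251, -0.19738784432411194), 0.05226404592394829)
(3, 3)
[  4.96 -11.88  -0.  ]
```

>>> apply_moves([
  [1.24, -2.97, 0],
  [1.24, -2.97, 0],
  [1.24, -2.97, 0],
  [1.24, -2.97, 0],
  [0, 0, 0],
  [0, 0, 0],
], claw=[255, 255, 255, 255, 255, 255], roll=[0, 0, 0, 0, 0, 0])

```text
time_s: 8.05
eef_pos: [0.4549, -0.1993, 0.2262]
tool_rot: [[-0.909, -0.416, -0.0], [-0.416, 0.909, 0.001], [0.0, 0.001, -1.0]]
contact_force: [0.1, 0.3, -1.5]
gripper_width: 0.631
```

```bash
python3 - <<'E'
from h import *
f=np.load("w1.npz");d,K,R,t=[f[k] for k in("d","K","R","t")]
v,u=np.mgrid[:384,:512]
X=(np.stack([(u-K[0,2])/K[0,0]*d,(v-K[1,2])/K[1,1]*d,d],-1)-t)@R
e=X[(d>.15)&(X[...,1]<-.1)&(X[...,1]>-.3)&(X[...,2]>.05)&(X[...,2]<.25)]
print(len(e),e[:,0].min(),np.percentile(e[:,0],[1,5]),e[:,2].max())
E
```

```text
8691 0.5365720176421269 [0.53851665 0.53936789] 0.20048541060416974
```

There is 82 mm clearance to the centrifuge, so I can lower the cup.

>>> apply_moves([
  [0, 0, 2],
  [0, 0, 3],
  [0, 0, 3],
  [0, 0, 2.5],
  [0, 0, 2],
  [0, 0, 1],
  [0, 0, 0.2],
  [0, 0, 0.2],
  [0, 0, 0.2],
  [0, 0, 0],
  [0, 0, 0],
], claw=[255, 255, 255, 255, 255, 255, 255, 255, 255, 255, 255], roll=[0, 0, 0, 0, 0, 0, 0, 0, 0, 0, 0])

```text
time_s: 8.97
eef_pos: [0.4559, -0.1988, 0.0867]
tool_rot: [[-0.908, -0.418, 0.002], [-0.418, 0.908, -0.001], [-0.001, -0.002, -1.0]]
contact_force: [-0.1, 0.7, -0.4]
gripper_width: 0.628
```

>>> apply_moves([
  [0, 0, 0.1],
  [0, 0, 0.1],
  [0, 0, 0],
  [0, 0, 0],
  [0, 0, 0],
  [0, 0, 0],
], claw=[255, 255, 255, 255, 255, 255], roll=[0, 0, 0, 0, 0, 0])

```text
time_s: 9.47
eef_pos: [0.4554, -0.1986, 0.0837]
tool_rot: [[-0.908, -0.418, 0.001], [-0.418, 0.908, -0.001], [-0.0, -0.001, -1.0]]
contact_force: [0.5, -0.7, 1.3]
gripper_width: 0.633
```

```bash
python3 look.py w4; python3 fit.py w4
```

```text
[ 0.4554 -0.1986  0.0837] [[-0.908, -0.418, 0.001], [-0.418, 0.908, -0.001], [-0.0, -0.001, -1.0]] [-0.56 -0.12  2.04 -0.    1.22 -2.56] 9.4667
orange_cup_grip 0.95 [256. 247.] [ 0.4439 -0.2021  0.122 ]
orange n 12937 z pct [0.0325 0.1003 0.1247]
rim centre [ 0.455  -0.1982] r pct [0.024  0.0254 0.0301] 2586
top tabs 179 {-170: 39, -160: 107, -150: 32, 90: 1}
  axis deg 24.9
low (hooks, lower tabs) 238 {-170: 41, -160: 175, -150: 22}
  axis deg 24.4
pan [ 0.437  -0.2065] 0.47696393728256226 -0.19783052802085876 0.07190769910812378 0.03886383727237965
```

The rim is 85 mm above the pan and there is light contact, so the cup is seated. I'll release and retreat straight up.

>>> apply_moves([
  [0, 0, 0.05],
  [0, 0, 0],
  [0, 0, 0],
  [0, 0, 0],
  [0, 0, 0],
  [0, 0, 0],
  [0, 0, 0],
  [0, 0, 0],
  [0, 0, 0],
  [0, 0, 0],
  [0, 0, 0],
  [0, 0, 0],
], claw=[255, 255, 88, 80, 70, 50, 30, 0, 0, 0, 0, 0], roll=[0, 0, 0, 0, 0, 0, 0, 0, 0, 0, 0, 0])

```text
time_s: 10.72
eef_pos: [0.4551, -0.1984, 0.0828]
tool_rot: [[-0.908, -0.418, 0.0], [-0.418, 0.908, -0.0], [-0.0, -0.0, -1.0]]
contact_force: [0.0, 0.9, 0.4]
gripper_width: 1.0
```

>>> apply_moves([
  [0, 0, -0.5],
  [0, 0, -1.5],
  [0, 0, -2.5],
  [0, 0, -3],
  [0, 0, -3],
  [0, 0, -3],
  [0, 0, -3],
  [0, 0, 0],
  [0, 0, 0],
], claw=[0, 0, 0, 0, 0, 0, 0, 0, 0], roll=[0, 0, 0, 0, 0, 0, 0, 0, 0])

```text
time_s: 11.47
eef_pos: [0.4562, -0.1991, 0.2509]
tool_rot: [[-0.908, -0.418, 0.005], [-0.418, 0.908, -0.003], [-0.003, -0.005, -1.0]]
contact_force: [-0.9, -0.2, -0.6]
gripper_width: 1.0
```

```bash
python3 look.py w5; python3 fit.py w5; python3 - <<'E'
from h import *
im,d=camera("scene");P=camera_params("scene")
for n,z in(("orange_cup_grip",.1),("orange_stack_rim",.095),("pan_top",.038),("white_cup_grip",.122)):
    for r in tip_of("scene",n)[:2]: print(n,round(r["p"],2),np.round(r["pixel"]),world("scene",P,*r["pixel"],z).round(4))
w=cv2.imread("pics/w5.png");cv2.imwrite("pics/end.png",cv2.resize(np.hstack([w,im]),(800,300)))
E
```

```text
[ 0.4562 -0.1991  0.2509] [[-0.908, -0.418, 0.005], [-0.418, 0.908, -0.003], [-0.003, -0.005, -1.0]] [-0.56 -0.27  1.88 -0.    1.53 -2.56] 11.4667
orange_cup_grip 0.98 [255. 169.] [ 0.4477 -0.2018  0.122 ]
orange_cup_grip 0.55 [448. 248.] [0.4401 0.0312 0.122 ]
orange_stack_rim 0.82 [450. 249.] [0.445  0.0596 0.095 ]
orange n 5388 z pct [0.0126 0.0768 0.1245]
rim centre [ 0.4556 -0.1981] r pct [0.0243 0.0256 0.0312] 505
top tabs 66 {-170: 8, -160: 21, -150: 7, 10: 8, 20: 18, 30: 4}
  axis deg 24.3
low (hooks, lower tabs) 48 {-170: 7, -160: 36, -150: 5}
  axis deg 24.5
pan [ 0.4483 -0.2031] 0.5001571178436279 -0.1892060935497284 0.0958608090877533 0.03883550456025441
orange_cup_grip 0.73 [195. 168.] [0.4221 0.4463 0.1   ]
orange_cup_grip 0.57 [327. 231.] [ 0.4605 -0.1962  0.1   ]
orange_stack_rim 0.9 [264. 202.] [0.4489 0.0546 0.095 ]
pan_top 0.59 [326. 249.] [ 0.4685 -0.1914  0.038 ]
white_cup_grip 0.77 [228. 175.] [0.4483 0.2536 0.122 ]
```

View pics/end.png

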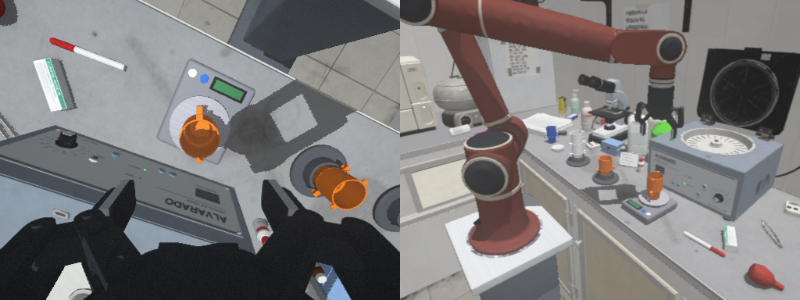

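The cup stands upright on the pan, at (200,135) in the left half and (655,185) in the right half. The lower orange cup and the white stack are in place, and the gripper is clear.

```bash
python3 -c "
from workcell import *
print(sense()['contact_force']);print(sign_off())"
```

```text
[ 0.11933182 -0.19347092 -0.81947859]
the job is handed in; nothing more can be done
None
```

The orange cup is standing upright on the balance pan and the job is handed in, at about 11.5 s on the robot's clock. I gripped the cup by its collar, turned it 44° and lifted it straight out. I then lowered it onto the pan while still gripped, released it and retreated upward.

Last checks:
- **Cup on pan:** the cup's axis was at (0.4556, -0.198) and the pan's centre at (0.4555, -0.198), so they agree within about 2 mm. The rim read 0.1245 m, as expected for a seated cup (0.123 m plus the camera's bias of about 1.5 mm).
- **Orange stack:** it is upright, and its last readings, (0.445, 0.060) and (0.449, 0.055), are within about 6 mm of where the cup's axis was at the start.
- **White stack:** it was not touched. The scene camera's first reading of it, (0.450, 0.262), and its last, (0.448, 0.254), differ by about 8 mm, which I put down to network noise.
- **Robot:** the gripper was clear of everything, with about 1 N of force reading.

Some readings disagreed:
- **Scene camera, orange cup:** its top hit was at (0.42, 0.45), most likely the blue look-alike; its second hit was the real cup on the pan.
- **Scene camera, pan:** its pan reading, (0.469, -0.191), was about 15 mm off the depth fit, and I went by the depth fit.

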